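# Flip the slide box's status flag to green

## Task

The slides in the blue slide box have been read: with a fingertip under its free edge, turn the red flag on the blue box's lid over its hinge and lay it down fully flat on the other half of the lid, so that its green face shows. Turn it steadily, without pinching or flicking it, and without lifting or shoving the box; leave the white box with its flag, the bottle, the jar and the carton as they are.

Things in the scene. Friction and masses are not known exactly. Their poses are not given: they have to be found in the camera images.
- blue_box: Dark blue microscope-slide box, loose, about 0.45 kg, closed: 97 mm (its x) by 145 mm (y), flat lid top 35 mm high. Origin at the centre of the underside; x points away from the robot at yaw 0 (the way the flag goes over), z up. Across the middle of its lid is a hinge along y, 45 mm high, between two metal ears 51 mm high at y = +/-43 mm, with a flat flag on it, red one side, green the other.
- blue_box_pivot (a point): Middle of the hinge line of the blue box's flag, 45 mm above the box's underside, fixed to the box; axes as the box.
- blue_flag (a joint): Angle of the blue box's flag (rad). 0: level on the lid's -x half (robot side), red up. pi/2: upright, green face to the robot. pi (its stop): level on the +x half, green up. Starts within 0 to 0.15. Stiff hinge: 0.02 N m of friction (0.4 N at the fingertip), more than the flag's weight (24 g), so it stays at any angle where it is left.
- blue_flag_edge (a point): Middle of the free edge of the blue box's flag, in mid-thickness. The flag is 76 mm wide, 68 mm long from hinge to free edge, 5 mm thick; lying on the lid, its free edge overhangs the lid by 19 mm with 42 mm of room below it down to the bench, for a fingertip. -x points from hinge to free edge, y along the hinge, z out of the red face.
- blue_flag_red: Red face of the blue box's flag: plate 56 by 68 by 1.5 mm, inset 4 mm from the flag's rim; origin at its centre, 36 mm from the hinge.
- blue_flag_green: Green face, on the other side of the same flag, same size; origin at its centre, 36 mm from the hinge.
- white_box: The same slide box in off-white, with the same flag. Its slides are still waiting to be read; it may stand left or right of the blue one.
- white_flag (a joint): Angle of the white box's flag (rad), as blue_flag; red face up at the start (0 to 0.15).
- white_flag_edge (a point): Middle of the free edge of the white box's flag.
- oil_bottle: Small amber immersion-oil bottle with black cap, 34 mm across, 75 mm high, loose; origin at the centre of its underside.
- stain_jar: Purple stain jar with white cap, 54 mm across, 65 mm high, loose, beyond the boxes; origin at the centre of its underside.
- slide_carton: Crimson carton of blank slides, 85 (x) by 50 (y) by 30 mm, loose; origin at the centre of its underside.
Mind the look-alikes: they are no part of the job. There is more than one size of the stain_jar; the one meant has the size given above.

How it is judged:
By the outcome, as a careful person would: the job done as asked, in the order asked, and still so for the second after the job is handed in, with the robot touching nothing.
It also fails if it takes over 42 s, if anything falls off the work surface, if the arm or the gripper's body presses on something with over 40 N, if the wrist force passes 120 N, or if a joint passes its speed limit or range.

## Robot

A 6-joint arm with a two-finger parallel gripper is mounted at the origin on the work surface. World frame = base frame: x ahead of the robot, y to its left, z up, the work surface at z = 0. Lengths are in m, angles in rad, forces in N, time in s.
With the tool pointing down it reaches from about 0.35 to 0.775 m from the base axis. Payload 7.3 kg.
Tool frame: the origin (TCP) lies at the very end of the fingers, on their centre line; the grasp point (between the pads) lies 19 mm behind it (robot.tcp_to_grasp is the z of the grasp point in the tool frame, in m); z points along the fingers, y is the line along which they close (so a half turn about z gives the same grasp; the last joint's range is limited). The gripper opens to 92 mm and grips with 3 to 60 N. Pads are 19 mm wide; open, the fingers measure 130 mm over their backs; the gripper's body (75 mm by 190 mm) begins 47 mm behind the grasp point.
Start: joints at [1.042, 0.342, 1.524, -0, 1.275, -0.146], TCP at [0.196, 0.487, 0.227] pointing down, gripper open.
Joint ranges: [-2.53, 2.53], [-0.77, 2.02], [0.04, 2.7], [-1, 4.14], [0.28, 2.66], [-3.11, 3.11]. Speed limits (rad/s): [2.57, 2.57, 3.14, 3.14, 3.14, 3.14].

## Interface

Orientations are given as [roll, pitch, yaw] about the fixed x, y, z axes, in that order (R = Rz(yaw) Ry(pitch) Rx(roll)).
In Python, from cell import monitor, read_camera, get_calibration, job, robot gives the robot as it stands. The module is installed in compiled form; this text tells all that it offers.
- The arm moves only by the tool send_rows, never from a script. Its argument "targets" is a list of rows, each an object with "translation": the shift along the tool's x, y, z in cm, a list of three; "spin": the turn about the tool's z in degrees; "jaw": the opening, from 0 (shut) to 1 (fully open). A call has exactly 5 rows; each row is the pose to reach, as a shift and turn from the pose commanded when the call began, along the tool's axes at that moment; what a row does not reach only later rows make up. A row lasts 1/10 s, in which the tool goes at most 50 mm and 8.59 degrees, less where a joint would pass 70% of its speed; a pose out of reach is approached as far as the arm can. A call with a gripper value outside its range is refused whole. The fingers move at their own pace and stop on an object; "force" is the grip in N (left out, the last holds). Time passes only in rows, so rows that repeat a pose let the fingers close, or fill a call up. It gives the time, the measured TCP pose, the force, the opening and the grip force at its end, in the units of the state.
- monitor.observe(): the state, without advancing time (a new reading comes with each control period).
- read_camera(name): name is "scene" or "top" or "wrist"; returns (picture, depth): 400x640x3 uint8, red, green, blue; 400x640 float32, m along the optical axis (not along the pixel's ray), 0 where there is no reading.
- get_calibration(name): a dict with "intrinsics" (3x3 intrinsics, pixels), "D" ([k1, k2, p1, p2, k3] as OpenCV has them; the pictures are not rectified), "origin" and "orientation" of the camera in the world; the wrist camera has in their place "hand_eye" (4x4, takes a point from camera to tool coordinates, whose origin is the TCP and whose axes are the flange's). Camera axes: x right, y up, looking along -z (the intrinsics and any distortion apply to the point x, -y, -z); pixel columns grow to the right and rows downward; lengths in m; the calibration is good to about 2 mm. A picture is of the moment at which its call begins: read the wrist's pose just before it. get_calibration takes no time and is no camera call.
- job.hand_in(): hands the job in; it is judged then, once.
The state is a dict: "time": time; "qpos": joint angles; "qvel": joint speeds; "joint_efforts": joint torques, N m; "tool_pos": TCP position; "tool_rot": TCP orientation; "contact_force": force on the tool from outside, world axes, zero at the start; "torque": the same for the moment, N m; "opening": finger opening in m; "grip_force": force on a finger pad.
Only numpy, scipy, OpenCV 4.12 (cv2) and the standard library are available. Lean on these libraries where they do the work, as an engineer would, in place of code of your own. Each camera call takes 0.05 s, during which the arm holds its last target. There are 200 camera calls.

## Working session

There is one attempt and no reset: what is moved stays moved. The work goes in short steps, Python scripts to look and compute and a tool call to move; the robot and the scene stay as the last step left them, time stands still between calls to the robot, and variables do not carry over. Pictures are saved under pics/ and viewed, at most 10 in all, crops included, and the job is handed in when it is done.

Besides the shell and the picture viewer there is one more tool, called after ">>>" by a JSON object that holds its "op" and its "data", one argument or row to a line. send_rows: Moves the arm, as the interface text tells. Its arguments: {"type":"object","properties":{"targets":{"type":"array"},"force":{"type":"number"}},"required":["targets"]}

```bash
mkdir -p pics; cat > h.py <<'E'
import numpy as np, cv2
from cell import monitor, read_camera, get_calibration, job, robot
from scipy.spatial.transform import Rotation as Rn
def Rm(o):
    o=np.array(o,float)
    return o if o.shape==(3,3) else Rn.from_euler('xyz',o).as_matrix()
def pose(name,st=None):
    c=get_calibration(name)
    if 'hand_eye' in c:
        H=np.array(c['hand_eye']);R=Rm(st['tool_rot']);return c,R@H[:3,:3],R@H[:3,3]+np.array(st['tool_pos'])
    return c,Rm(c['orientation']),np.array(c['origin'])
def rays(c,R,uv):
    p=cv2.undistortPoints(np.array(uv,float).reshape(-1,1,2),np.array(c['intrinsics']),np.array(c['D'],float))[:,0]
    return np.c_[p[:,0],-p[:,1],-np.ones(len(p))]@R.T
def onplane(c,R,o,uv,z):
    d=rays(c,R,uv);return o+d*((z-o[2])/d[:,2])[:,None]
def cloud(c,R,o,depth,mask):
    v,u=np.nonzero(mask&(depth>0));return o+rays(c,R,np.c_[u,v])*depth[v,u][:,None],np.c_[u,v]
E
python3 - <<'E'
from h import *
print(get_calibration('top'));print(get_calibration('scene')['orientation'],get_calibration('wrist')['hand_eye'])
ims=[]
for n in('top','scene'):
    im,d=read_camera(n);np.savez('pics/%s0.npz'%n,im=im,d=d);cv2.imwrite('pics/%s0.png'%n,im[...,::-1])
print(monitor.observe())
E
```

```text
{'intrinsics': array([[444.71679474,   0.        , 327.46604815],
       [  0.        , 444.71679474, 198.11936706],
       [  0.        ,   0.        ,   1.        ]]), 'D': array([-0.12181495,  0.        ,  0.        ,  0.        ,  0.        ]), 'origin': array([0.56077277, 0.00278381, 1.47168048]), 'orientation': array([ 0.07041936,  0.00259977, -1.54527062])}
[0.54849176 0.01385151 2.13812343] [[-4.56693578e-04  9.60990023e-01  2.76582659e-01  7.35669744e-02]
 [ 9.99999895e-01  4.29077545e-04  1.60365405e-04  5.50409943e-04]
 [ 3.54341462e-05  2.76582703e-01 -9.60990118e-01 -1.58428427e-01]
 [ 0.00000000e+00  0.00000000e+00  0.00000000e+00  1.00000000e+00]]
{'time': 0.1, 'qpos': array([ 1.04199173e+00,  3.42626008e-01,  1.52491692e+00, -2.07388435e-06,
        1.27541133e+00, -1.46005921e-01]), 'qvel': array([ 0.00022626, -0.00117586, -0.00240205,  0.00030288, -0.00184441,
       -0.00032983]), 'joint_efforts': array([ 5.67727257e-04, -4.32004309e+01, -2.44692421e+01,  7.19498936e-02,
        5.25375805e-02, -7.22301911e-05]), 'tool_pos': array([0.19589365, 0.48669036, 0.2261301 ]), 'tool_rot': array([-3.14024525e+00, -1.96134478e-04,  2.75879445e+00]), 'contact_force': array([ 0.41782811, -0.71655261,  0.16263275]), 'torque': array([0.04747996, 0.08644239, 0.03601028]), 'grip_force': 0.0, 'opening': 0.09174557354134023}
```

View pics/top0.png

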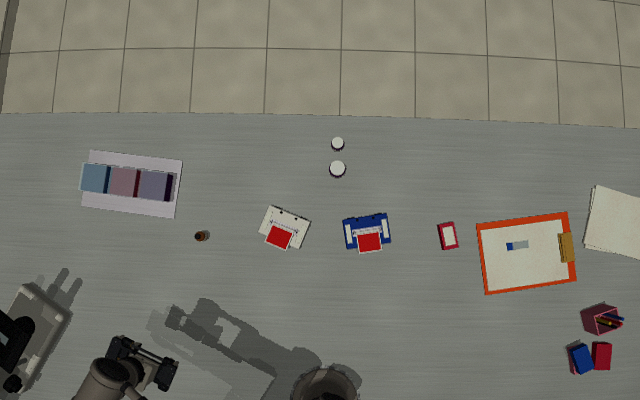

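View pics/scene0.png

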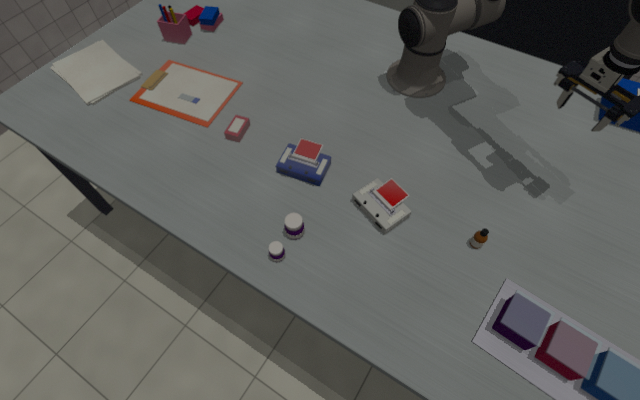

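The top view shows the blue box at (368,230), with its red flag half at (369,242) facing the robot. The white box is at (285,228), with its flag at (279,237). The jars are at (338,168), large, and (338,143), small. The bottle is at (201,236) and the carton at (447,235). The blue and red boxes at (580,357) and (602,356) are clutter, since they have no flags. Next I'll measure the blue box and take a closer look at it and the fingers.

```bash
python3 - <<'E'
from h import *
out=[]
for n,box in(('top',(335,200,400,260)),('scene',(265,125,345,195))):
    z=np.load('pics/%s0.npz'%n);im,d=z['im'],z['d'];c,R,o=pose(n)
    hsv=cv2.cvtColor(im,cv2.COLOR_RGB2HSV);roi=np.zeros(d.shape,bool);roi[box[1]:box[3],box[0]:box[2]]=1
    red=roi&((hsv[...,0]<8)|(hsv[...,0]>172))&(hsv[...,1]>150)&(hsv[...,2]>80)
    blue=roi&(abs(hsv[...,0].astype(int)-112)<14)&(hsv[...,1]>110)&(hsv[...,2]>40)
    P,uv=cloud(c,R,o,d,red);print(n,'red n',len(P),'mean',P.mean(0).round(4),'z',np.percentile(P[:,2],[5,50,95]).round(4))
    A=np.c_[P[:,:2]-P[:,:2].mean(0),np.ones(len(P))];print(' plane',np.linalg.lstsq(A,P[:,2],rcond=None)[0].round(3))
    r=cv2.minAreaRect(onplane(c,R,o,uv,.048)[:,:2].astype(np.float32)*1000);print(' red rect',r)
    Q,uvb=cloud(c,R,o,d,blue);print(' blue n',len(Q),'z pct',np.percentile(Q[:,2],[5,50,95]).round(4))
    T=Q[(Q[:,2]>.028)&(Q[:,2]<.042)];print(' lid rect',cv2.minAreaRect(T[:,:2].astype(np.float32)*1000))
    cr=im[box[1]-5:box[3]+5,box[0]-5:box[2]+5];out.append(cv2.resize(cr,(390,360),interpolation=cv2.INTER_CUBIC))
im=np.load('pics/scene0.npz')['im'];g=cv2.resize(im[20:140,540:640],(300,360),interpolation=cv2.INTER_CUBIC)
cv2.imwrite('pics/crop1.png',cv2.resize(np.hstack([out[0],out[1]])[...,::-1],(780,360)));cv2.imwrite('pics/crop2.png',np.clip(g[...,::-1]*2.,0,255))
E
```

```text
top red n 354 mean [ 0.5245 -0.1254  0.0499] z [0.0447 0.05   0.0554]
 plane [-0.107 -0.022  0.05 ]
 red rect ((524.4775390625, -125.60556030273438), (54.2789306640625, 66.69520568847656), 10.012510299682617)
 blue n 611 z pct [0.0274 0.0342 0.0393]
 lid rect ((559.5952758789062, -119.16584777832031), (94.07140350341797, 144.4230194091797), 9.97232723236084)Traceback (most recent call last):
  File "<stdin>", line 8, in <module>
  File "h.py", line 18, in cloud
    v,u=np.nonzero(mask&(depth>0));return o+rays(c,R,np.c_[u,v])*depth[v,u][:,None],np.c_[u,v]
                                            ~~~~^^^^^^^^^^^^^^^^
  File "h.py", line 13, in rays
    p=cv2.undistortPoints(np.array(uv,float).reshape(-1,1,2),np.array(c['intrinsics']),np.array(c['D'],float))[:,0]
      ~~~~~~~~~~~~~~~~~~~^^^^^^^^^^^^^^^^^^^^^^^^^^^^^^^^^^^^^^^^^^^^^^^^^^^^^^^^^^^^^^^^^^^^^^^^^^^^^^^^^^^^^
cv2.error: OpenCV(4.12.0) /io/opencv/modules/calib3d/src/undistort.dispatch.cpp:347: error: (-215:Assertion failed) CV_IS_MAT(_src) && CV_IS_MAT(_dst) && (_src->rows == 1 || _src->cols == 1) && (_dst->rows == 1 || _dst->cols == 1) && _src->cols + _src->rows - 1 == _dst->rows + _dst->cols - 1 && (CV_MAT_TYPE(_src->type) == CV_32FC2 || CV_MAT_TYPE(_src->type) == CV_64FC2) && (CV_MAT_TYPE(_dst->type) == CV_32FC2 || CV_MAT_TYPE(_dst->type) == CV_64FC2) in function 'cvUndistortPointsInternal'
```

```bash
python3 - <<'E'
from h import *
def red_(im,box):
    hsv=cv2.cvtColor(im,cv2.COLOR_RGB2HSV);roi=np.zeros(im.shape[:2],bool);roi[box[1]:box[3],box[0]:box[2]]=1
    return (roi&((hsv[...,0]<8)|(hsv[...,0]>172))&(hsv[...,1]>130)&(hsv[...,2]>60))
B={'top':(335,200,400,260),'scene':(285,130,335,170)};L={};out=[]
for n,b in B.items():
    z=np.load('pics/%s0.npz'%n);im=z['im'];c,R,o=pose(n);m=red_(im,b);v,u=np.nonzero(m);print(n,len(u),u.mean(),v.mean(),(z['d']>0).sum())
    L[n]=(o,rays(c,R,[[u.mean(),v.mean()]])[0]);out.append(cv2.resize(im[b[1]-25:b[3]+25,b[0]-25:b[2]+25],(390,360),interpolation=cv2.INTER_CUBIC))
    print(' rect z=.05',cv2.minAreaRect(onplane(c,R,o,np.c_[u,v],.05)[:,:2].astype(np.float32)*1000))
(o1,d1),(o2,d2)=L.values();A=np.c_[d1,-d2];t=np.linalg.lstsq(A,o2-o1,rcond=None)[0]
print('tri',o1+d1*t[0],o2+d2*t[1])
im=np.load('pics/scene0.npz')['im'];g=cv2.resize(im[20:140,540:640],(300,360),interpolation=cv2.INTER_CUBIC)
cv2.imwrite('pics/crop1.png',np.hstack(out)[...,::-1]);
w,_=read_camera('wrist');w=cv2.resize(w,(480,300));w=np.vstack([w,np.zeros((60,480,3),np.uint8)])
cv2.imwrite('pics/crop2.png',np.clip(np.hstack([g,w])[...,::-1]*1.8,0,255))
E
```

```text
top 364 368.5934065934066 241.79945054945054 255014
 rect z=.05 ((524.5918579101562, -125.78399658203125), (54.20265197753906, 67.84127044677734), 10.012497901916504)
scene 292 307.93150684931504 148.89383561643837 254945
 rect z=.05 ((529.594482421875, -126.05764770507812), (55.92306137084961, 62.634368896484375), 12.116386413574219)
tri [ 0.52449999 -0.12618112  0.0440107 ] [ 0.52597853 -0.12865597  0.04419669][ WARN:0@1.413] global loadsave.cpp:1063 imwrite_ Unsupported depth image for selected encoder is fallbacked to CV_8U.
```

View pics/crop1.png

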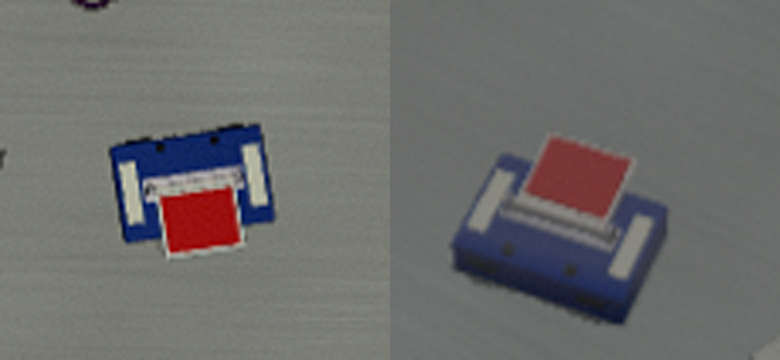

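View pics/crop2.png

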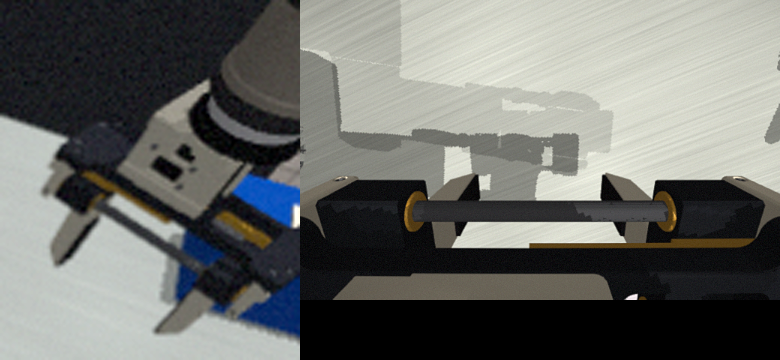

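The crop confirms the target: a dark blue box with its red flag overhanging towards the robot, yaw about 10°. The hinge middle is at about (0.5596, -0.119). The finger picture shows vertical inner pads, so I'll use one finger's inner pad at the free edge and keep the other finger ahead of the hinge.

>>> {"op": "send_rows", "data": {
  "targets": [
    {"translation": [-2.7, -2.2, 0], "spin": 0, "jaw": 1},
    {"translation": [-5.4, -4.4, 0], "spin": 0, "jaw": 1},
    {"translation": [-8, -6.6, 0], "spin": 0, "jaw": 1},
    {"translation": [-10.7, -8.9, 0], "spin": 0, "jaw": 1},
    {"translation": [-13.4, -11.1, 0], "spin": 0, "jaw": 1}
  ]
}}

```text
time: 0.65
tool_pos: [0.2792, 0.3326, 0.2266]
tool_rot: [-3.141, -0.0, 2.759]
contact_force: [1.1, -0.1, 1.1]
opening: 0.0916
grip_force: 0.0
```

>>> {"op": "send_rows", "data": {
  "targets": [
    {"translation": [-2.7, -2.2, 0], "spin": 0, "jaw": 1},
    {"translation": [-5.4, -4.4, 0], "spin": 0, "jaw": 1},
    {"translation": [-8, -6.6, 0], "spin": 0, "jaw": 1},
    {"translation": [-10.7, -8.9, 0], "spin": 0, "jaw": 1},
    {"translation": [-13.4, -11.1, 0], "spin": 0, "jaw": 1}
  ]
}}

```text
time: 1.15
tool_pos: [0.362, 0.1796, 0.2267]
tool_rot: [3.142, -0.0, 2.759]
contact_force: [0.5, -1.4, 0.0]
opening: 0.0916
grip_force: 0.0
```

>>> {"op": "send_rows", "data": {
  "targets": [
    {"translation": [-2.7, -2.2, 0], "spin": 0, "jaw": 1},
    {"translation": [-5.4, -4.4, 0], "spin": 0, "jaw": 1},
    {"translation": [-8, -6.6, 0], "spin": 0, "jaw": 1},
    {"translation": [-10.7, -8.9, 0], "spin": 0, "jaw": 1},
    {"translation": [-13.4, -11.1, 0], "spin": 0, "jaw": 1}
  ]
}}

```text
time: 1.65
tool_pos: [0.4449, 0.0266, 0.2266]
tool_rot: [3.142, -0.0, 2.759]
contact_force: [-0.0, 0.8, 0.5]
opening: 0.0917
grip_force: 0.0
```

>>> {"op": "send_rows", "data": {
  "targets": [
    {"translation": [-2.7, -2.2, 0], "spin": 8, "jaw": 1},
    {"translation": [-5.4, -4.4, 0], "spin": 16, "jaw": 1},
    {"translation": [-8, -6.6, 0], "spin": 24, "jaw": 1},
    {"translation": [-10.7, -8.9, 0], "spin": 32, "jaw": 1},
    {"translation": [-13.4, -11.1, 0], "spin": 40, "jaw": 1}
  ]
}}

```text
time: 2.15
tool_pos: [0.5278, -0.1264, 0.2264]
tool_rot: [-3.141, -0.0, 2.055]
contact_force: [-0.1, 0.2, -0.4]
opening: 0.0914
grip_force: 0.0
```

>>> {"op": "send_rows", "data": {
  "targets": [
    {"translation": [0, 0, 1], "spin": 8, "jaw": 1},
    {"translation": [0, 0, 2], "spin": 16, "jaw": 1},
    {"translation": [0, 0, 3], "spin": 18, "jaw": 1},
    {"translation": [0, 0, 4], "spin": 18, "jaw": 1},
    {"translation": [0, 0, 4], "spin": 18, "jaw": 1}
  ]
}}

```text
time: 2.65
tool_pos: [0.5266, -0.1247, 0.1851]
tool_rot: [-3.139, -0.002, 1.748]
contact_force: [0.4, 0.4, -0.0]
opening: 0.0922
grip_force: 0.0
```

```bash
python3 - <<'E'
from h import *
s=monitor.observe();im,d=read_camera('wrist');c,R,o=pose('wrist',s);np.savez('pics/w1.npz',im=im,d=d)
print({k:np.round(s[k],4) for k in('time','qpos','tool_pos','tool_rot','contact_force')})
cv2.imwrite('pics/w1.png',im[...,::-1])
hsv=cv2.cvtColor(im,cv2.COLOR_RGB2HSV);m=((hsv[...,0]<8)|(hsv[...,0]>172))&(hsv[...,1]>130)&(hsv[...,2]>60)
n,l,st,ce=cv2.connectedComponentsWithStats(m.astype(np.uint8))
for i in range(1,n):
    if st[i,4]>400:
        P,uv=cloud(c,R,o,d,l==i);print(st[i],P.mean(0).round(4));A=np.c_[P[:,:2]-P[:,:2].mean(0),np.ones(len(P))];print(np.linalg.lstsq(A,P[:,2],rcond=None)[0].round(3),cv2.minAreaRect(P[:,:2].astype(np.float32)*1000))
E
```

```text
{'time': np.float64(2.65), 'qpos': array([-3.7420e-01,  4.0940e-01,  1.5416e+00,  1.0000e-04,  1.1937e+00,
       -5.5120e-01]), 'tool_pos': array([ 0.5266, -0.1247,  0.1851]), 'tool_rot': array([-3.1389e+00, -1.7000e-03,  1.7477e+00]), 'contact_force': array([ 0.4498,  0.3758, -0.0271])}
[ 292  158   57   68 3684] [ 0.5275 -0.1263  0.051 ]
[-0.085 -0.013  0.051] ((527.9740600585938, -127.4297866821289), (55.393985748291016, 68.75881958007812), 10.018572807312012)
```

View pics/w1.png

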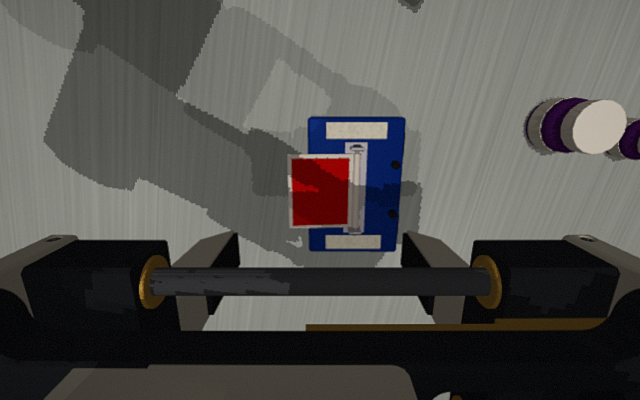

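The wrist view shows the flag at px (288–355, 155–228), with both fingertips (238,235) and (402,235) straddling the line of motion. It agrees with the top view: flag centre about (0.526, -0.126, 0.051), tilt about 0.09. I'll descend with the pad about 12 mm in front of the free edge.

>>> {"op": "send_rows", "data": {
  "targets": [
    {"translation": [0, 0, 3], "spin": 0, "jaw": 1},
    {"translation": [0, 0, 6], "spin": 0, "jaw": 1},
    {"translation": [0, 0, 9], "spin": 0, "jaw": 1},
    {"translation": [0, 0, 11], "spin": 0, "jaw": 1},
    {"translation": [0, 0, 12], "spin": 0, "jaw": 1}
  ]
}}

```text
time: 3.2
tool_pos: [0.5269, -0.1247, 0.0654]
tool_rot: [-3.14, -0.001, 1.747]
contact_force: [-0.5, 0.3, -0.1]
opening: 0.0917
grip_force: 0.0
```

>>> {"op": "send_rows", "data": {
  "targets": [
    {"translation": [0, 0, 0.5], "spin": 0, "jaw": 1},
    {"translation": [0, 0, 1], "spin": 0, "jaw": 1},
    {"translation": [0, 0, 1.5], "spin": 0, "jaw": 1},
    {"translation": [0, 0, 2], "spin": 0, "jaw": 1},
    {"translation": [0, 0, 2.2], "spin": 0, "jaw": 1}
  ]
}}

```text
time: 3.7
tool_pos: [0.5275, -0.1251, 0.0446]
tool_rot: [3.141, 0.0, 1.747]
contact_force: [-0.3, 0.2, -0.4]
opening: 0.0919
grip_force: 0.0
```

>>> {"op": "send_rows", "data": {
  "targets": [
    {"translation": [0, 0.2, 0], "spin": 0, "jaw": 1},
    {"translation": [0, 0.4, 0], "spin": 0, "jaw": 1},
    {"translation": [0, 0.6, 0], "spin": 0, "jaw": 1},
    {"translation": [0, 0.7, 0], "spin": 0, "jaw": 1},
    {"translation": [0, 0.8, 0], "spin": 0, "jaw": 1}
  ]
}}

```text
time: 4.2
tool_pos: [0.5355, -0.1236, 0.0448]
tool_rot: [3.141, 0.0, 1.747]
contact_force: [-0.5, 0.3, 0.0]
opening: 0.0918
grip_force: 0.0
```

```bash
cat > look.py <<'E'
from h import *
import sys
s=monitor.observe();im,d=read_camera('wrist');cv2.imwrite('pics/%s.png'%sys.argv[1],im[60:300,180:460][...,::-1].repeat(2,0).repeat(2,1))
c,R,o=pose('wrist',s);H=np.array([.5605,-.1192]);ex=np.array([np.cos(.175),np.sin(.175)])
print('tool',s['tool_pos'].round(4),'boxframe',((s['tool_pos'][:2]-H)@ex).round(4),'f',s['contact_force'].round(2),'yaw',s['tool_rot'].round(3))
hsv=cv2.cvtColor(im,cv2.COLOR_RGB2HSV);h=hsv[...,0].astype(int)
for n,m in(('red',(h<8)|(h>172)),('green',abs(h-60)<22),('blue',abs(h-112)<14)):
    m=m&(hsv[...,1]>110)&(hsv[...,2]>40);m[:, :150]=0;m[:,480:]=0
    k,l,st,ce=cv2.connectedComponentsWithStats(m.astype(np.uint8))
    if k<2:continue
    i=1+st[1:,4].argmax()
    if st[i,4]<60:continue
    P,uv=cloud(c,R,o,d,l==i)
    if n=='blue':P=P[(P[:,2]>.028)&(P[:,2]<.042)]
    if len(P)<30:continue
    q=(P[:,:2]-H)@ex;C=np.cov(q,P[:,2]);w,V=np.linalg.eigh(C)
    print(n,len(P),'mean',P.mean(0).round(4),'bx',np.percentile(q,[3,97]).round(4),'z',np.percentile(P[:,2],[3,97]).round(4),'slope deg',np.degrees(np.arctan2(V[1,1],V[0,1])).round(1),np.round(cv2.minAreaRect(P[:,:2].astype(np.float32)*1000)[0],1))
E
python3 look.py w2
```

```text
tool [ 0.5355 -0.1236  0.0448] boxframe -0.0253 f [-0.47  0.27  0.01] yaw [3.141 0.    1.747]
red 7411 mean [ 0.5252 -0.1125  0.052 ] bx [-0.0597 -0.0074] z [0.0484 0.0538] slope deg 174.4 [ 525.6 -113.9]
blue 10602 mean [ 0.5628 -0.0778  0.0353] bx [-0.0432  0.0476] z [0.0337 0.0366] slope deg -179.9 [557.9 -92.7]
```

View pics/w2.png

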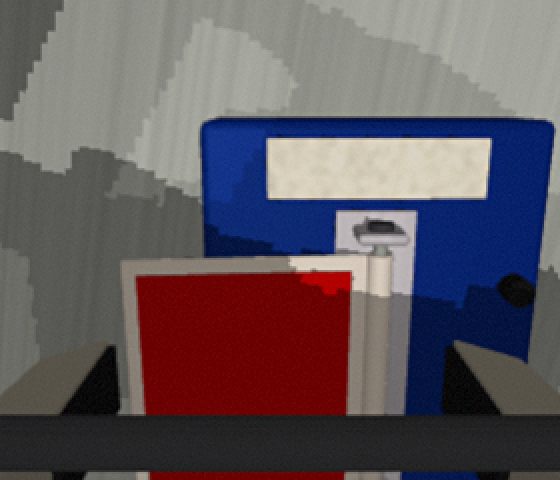

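The flag's edge sits just right of the left pad (edge at about (125,400) in the crop), tilt about 5.6°, with a gap of about 4 mm. Next I'll lower the tip a little and creep in.

>>> {"op": "send_rows", "data": {
  "targets": [
    {"translation": [0, 0.05, 0.2], "spin": 0, "jaw": 1},
    {"translation": [0, 0.1, 0.35], "spin": 0, "jaw": 1},
    {"translation": [0, 0.15, 0.35], "spin": 0, "jaw": 1},
    {"translation": [0, 0.2, 0.35], "spin": 0, "jaw": 1},
    {"translation": [0, 0.2, 0.35], "spin": 0, "jaw": 1}
  ]
}}

```text
time: 4.75
tool_pos: [0.5374, -0.1233, 0.0412]
tool_rot: [3.141, -0.0, 1.747]
contact_force: [0.0, 0.2, -0.1]
opening: 0.092
grip_force: 0.0
```

>>> {"op": "send_rows", "data": {
  "targets": [
    {"translation": [0, 0.05, 0], "spin": 0, "jaw": 1},
    {"translation": [0, 0.1, 0], "spin": 0, "jaw": 1},
    {"translation": [0, 0.12, -0.1], "spin": 0, "jaw": 1},
    {"translation": [0, 0.14, -0.2], "spin": 0, "jaw": 1},
    {"translation": [0, 0.16, -0.3], "spin": 0, "jaw": 1}
  ]
}}

```text
time: 5.25
tool_pos: [0.5389, -0.123, 0.0443]
tool_rot: [3.141, -0.0, 1.747]
contact_force: [-0.7, 1.4, 1.0]
opening: 0.0917
grip_force: 0.0
```

```bash
python3 look.py w3
```

```text
tool [ 0.5389 -0.123   0.0443] boxframe -0.0219 f [-0.65  1.4   1.  ] yaw [ 3.141 -0.     1.747]
red 7421 mean [ 0.5252 -0.1124  0.052 ] bx [-0.0598 -0.0074] z [0.0484 0.0538] slope deg 174.9 [ 525.4 -113.8]
blue 10816 mean [ 0.563  -0.0783  0.0353] bx [-0.0432  0.0475] z [0.0337 0.0366] slope deg -179.9 [557.8 -92.4]
```

>>> {"op": "send_rows", "data": {
  "targets": [
    {"translation": [0, 0, 0.3], "spin": 0, "jaw": 1},
    {"translation": [0, 0.06, 0.3], "spin": 0, "jaw": 1},
    {"translation": [0, 0.12, 0.2], "spin": 0, "jaw": 1},
    {"translation": [0, 0.14, 0.05], "spin": 0, "jaw": 1},
    {"translation": [0, 0.16, -0.1], "spin": 0, "jaw": 1}
  ]
}}

```text
time: 5.8
tool_pos: [0.5403, -0.1227, 0.0452]
tool_rot: [-3.141, -0.0, 1.747]
contact_force: [-0.8, -0.2, -0.2]
opening: 0.0917
grip_force: 0.4
```

```bash
python3 look.py w4
```

```text
tool [ 0.5403 -0.1227  0.0452] boxframe -0.0205 f [-0.81 -0.22 -0.22] yaw [-3.141 -0.     1.747]
red 7388 mean [ 0.5253 -0.1121  0.0535] bx [-0.0594 -0.0073] z [0.0488 0.0563] slope deg 171.9 [ 525.7 -113.7]
blue 10847 mean [ 0.5632 -0.0787  0.0353] bx [-0.0431  0.0476] z [0.0338 0.0366] slope deg -179.9 [557.9 -92.5]
```

The flag is rising by friction (tilt 8°) with the box still, and the pad sensor reads contact. I'll follow the arc.

>>> {"op": "send_rows", "data": {
  "targets": [
    {"translation": [0, 0.09, -0.23], "spin": 0, "jaw": 1},
    {"translation": [0, 0.15, -0.47], "spin": 0, "jaw": 1},
    {"translation": [0, 0.21, -0.7], "spin": 0, "jaw": 1},
    {"translation": [0, 0.28, -0.93], "spin": 0, "jaw": 1},
    {"translation": [0, 0.35, -1.15], "spin": 0, "jaw": 1}
  ]
}}

```text
time: 6.35
tool_pos: [0.5439, -0.1221, 0.0569]
tool_rot: [-3.142, -0.0, 1.746]
contact_force: [-3.1, -1.0, 0.1]
opening: 0.0922
grip_force: 1.2
```

```bash
python3 look.py w5
```

```text
tool [ 0.5439 -0.1221  0.0569] boxframe -0.0169 f [-3.15 -1.02  0.1 ] yaw [-3.142 -0.     1.746]
red 7283 mean [ 0.5282 -0.1132  0.0597] bx [-0.0556 -0.0055] z [0.0506 0.0669] slope deg 157.6 [ 529.  -116.1]
blue 10402 mean [ 0.5661 -0.0821  0.0353] bx [-0.0419  0.0486] z [0.0339 0.0366] slope deg -179.9 [559.8 -95.7]
```

>>> {"op": "send_rows", "data": {
  "targets": [
    {"translation": [0, 0.2, -0.45], "spin": 0, "jaw": 1},
    {"translation": [0, 0.43, -0.85], "spin": 0, "jaw": 1},
    {"translation": [0, 0.62, -1.15], "spin": 0, "jaw": 1},
    {"translation": [0, 0.9, -1.5], "spin": 0, "jaw": 1},
    {"translation": [0, 1.15, -1.8], "spin": 0, "jaw": 1}
  ]
}}

```text
time: 6.9
tool_pos: [0.5555, -0.1201, 0.0751]
tool_rot: [3.141, 0.0, 1.747]
contact_force: [-2.5, -0.8, 1.6]
opening: 0.0918
grip_force: 1.5
```

```bash
python3 look.py w6
```

```text
tool [ 0.5555 -0.1201  0.0751] boxframe -0.0051 f [-2.52 -0.81  1.55] yaw [3.141 0.    1.747]
red 6621 mean [ 0.5363 -0.1139  0.0695] bx [-0.0442 -0.0007] z [0.053  0.0834] slope deg 135.5 [ 537.5 -118.8]
blue 10028 mean [ 0.5727 -0.0876  0.0353] bx [-0.0386  0.0522] z [0.0338 0.0366] slope deg -179.9 [ 563.6 -100.1]
```

```bash
python3 - <<'E'
from h import *
im,d=read_camera('scene');a=np.load('pics/scene0.npz')['im'];cv2.imwrite('pics/s6.png',cv2.resize(np.hstack([a[120:200,260:350],im[120:200,260:350]])[...,::-1],None,fx=4,fy=4,interpolation=cv2.INTER_CUBIC))
E
```

```text
(no output)
```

View pics/s6.png

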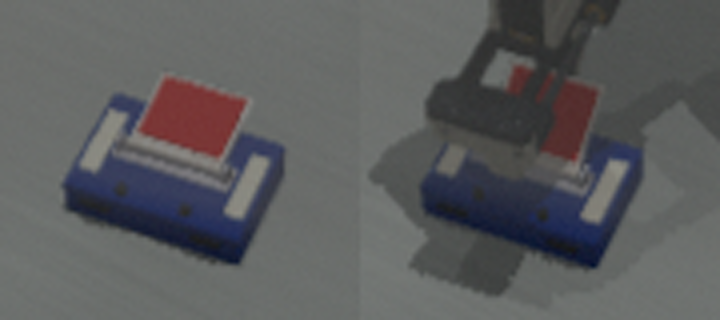

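The box has crept about 3 mm forward (dot from (120,188) to (118,194) in the 4x crop), so I pressed slightly too hard. The tilt from the red face's extents is about 36°. From here I follow the arc with no forward bias; the lever arm is now long enough that little force is needed.

>>> {"op": "send_rows", "data": {
  "targets": [
    {"translation": [0, 0.15, -0.25], "spin": 0, "jaw": 1},
    {"translation": [0, 0.32, -0.5], "spin": 0, "jaw": 1},
    {"translation": [0, 0.5, -0.72], "spin": 0, "jaw": 1},
    {"translation": [0, 0.7, -0.92], "spin": 0, "jaw": 1},
    {"translation": [0, 0.9, -1.1], "spin": 0, "jaw": 1}
  ]
}}

```text
time: 7.5
tool_pos: [0.5643, -0.1185, 0.0859]
tool_rot: [3.142, -0.0, 1.747]
contact_force: [-0.8, 0.1, 1.0]
opening: 0.0916
grip_force: 0.5
```

```bash
sed -i "s/q=(P\[:,:2\]-H)@ex;C=/P=P[abs(P[:,2]-np.median(P[:,2]))<.05];q=(P[:,:2]-H)@ex;print('ext',np.degrees(np.arctan2(np.ptp(np.percentile(P[:,2],[3,97])),np.ptp(np.percentile(q,[3,97])))).round(1));C=/" look.py; python3 look.py w7
```

```text
tool [ 0.5643 -0.1185  0.0859] boxframe 0.0038 f [-0.8   0.07  1.01] yaw [ 3.142 -0.     1.747]
ext 46.3
red 5817 mean [ 0.5416 -0.1146  0.0741] bx [-0.0356  0.0011] z [0.0541 0.0925] slope deg 133.8 [ 543.  -120.5]
ext 1.7
blue 9556 mean [ 0.5739 -0.0897  0.0353] bx [-0.0382  0.0527] z [0.0338 0.0366] slope deg -180.0 [ 564.3 -103. ]
```

>>> {"op": "send_rows", "data": {
  "targets": [
    {"translation": [0, 0.3, -0.25], "spin": 0, "jaw": 1},
    {"translation": [0, 0.6, -0.5], "spin": 0, "jaw": 1},
    {"translation": [0, 0.9, -0.75], "spin": 0, "jaw": 1},
    {"translation": [0, 1.25, -1.0], "spin": 0, "jaw": 1},
    {"translation": [0, 1.6, -1.2], "spin": 0, "jaw": 1}
  ]
}}

```text
time: 8.05
tool_pos: [0.5803, -0.1157, 0.098]
tool_rot: [3.141, 0.0, 1.746]
contact_force: [-0.7, -0.7, 0.1]
opening: 0.0919
grip_force: 0.2
```

>>> {"op": "send_rows", "data": {
  "targets": [
    {"translation": [0, 0.4, -0.2], "spin": 0, "jaw": 1},
    {"translation": [0, 0.8, -0.35], "spin": 0, "jaw": 1},
    {"translation": [0, 1.2, -0.5], "spin": 0, "jaw": 1},
    {"translation": [0, 1.6, -0.6], "spin": 0, "jaw": 1},
    {"translation": [0, 2.0, -0.65], "spin": 0, "jaw": 1}
  ]
}}

```text
time: 8.55
tool_pos: [0.5999, -0.1122, 0.1043]
tool_rot: [3.141, -0.0, 1.747]
contact_force: [-1.1, 0.0, 0.8]
opening: 0.0918
grip_force: 0.2
```

```bash
python3 look.py w8
```

```text
tool [ 0.5999 -0.1122  0.1043] boxframe 0.04 f [-1.08  0.04  0.84] yaw [ 3.141 -0.     1.747]
ext 81.5
red 2698 mean [ 0.5626 -0.1126  0.0843] bx [-0.0009  0.0072] z [0.0553 0.1091] slope deg 98.1 [ 564.1 -122.2]
ext 1.7
blue 9796 mean [ 0.5715 -0.0966  0.0353] bx [-0.0386  0.053 ] z [0.0338 0.0366] slope deg -180.0 [ 564.5 -109. ]
```

View pics/w8.png

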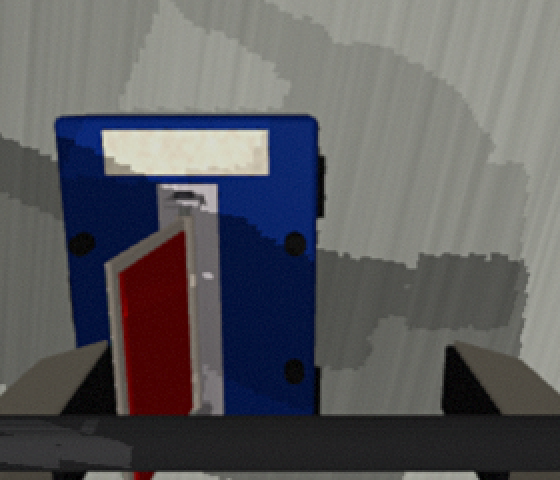

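The flag is near upright (about 82°), at (105–195, 220–470) in the crop, and the box is steady. I'll lower the tip onto the green face and push over, following the arc at a contact radius of about 50 mm.

>>> {"op": "send_rows", "data": {
  "targets": [
    {"translation": [0, 0.33, 0.5], "spin": 0, "jaw": 1},
    {"translation": [0, 0.67, 0.9], "spin": 0, "jaw": 1},
    {"translation": [0, 1.1, 0.95], "spin": 0, "jaw": 1},
    {"translation": [0, 1.54, 0.96], "spin": 0, "jaw": 1},
    {"translation": [0, 1.98, 1.05], "spin": 0, "jaw": 1}
  ]
}}

```text
time: 9.1
tool_pos: [0.6195, -0.1087, 0.0937]
tool_rot: [3.141, -0.0, 1.746]
contact_force: [-0.1, -0.2, -0.4]
opening: 0.0915
grip_force: 0.2
```

>>> {"op": "send_rows", "data": {
  "targets": [
    {"translation": [0, 0.42, 0.09], "spin": 0, "jaw": 1},
    {"translation": [0, 0.83, 0.24], "spin": 0, "jaw": 1},
    {"translation": [0, 1.22, 0.43], "spin": 0, "jaw": 1},
    {"translation": [0, 1.6, 0.64], "spin": 0, "jaw": 1},
    {"translation": [0, 1.96, 0.89], "spin": 0, "jaw": 1}
  ]
}}

```text
time: 9.6
tool_pos: [0.6387, -0.1053, 0.0847]
tool_rot: [3.141, 0.0, 1.747]
contact_force: [0.6, -0.9, 1.2]
opening: 0.0917
grip_force: 0.2
```

```bash
python3 look.py w9
```

```text
tool [ 0.6387 -0.1053  0.0847] boxframe 0.0795 f [ 0.61 -0.95  1.18] yaw [3.141 0.    1.747]
ext 51.5
green 2077 mean [ 0.5882 -0.0985  0.0802] bx [0.0111 0.0448] z [0.0549 0.0972] slope deg 52.1 [ 584.9 -104.9]
ext 2.0
blue 10500 mean [ 0.5655 -0.0939  0.0352] bx [-0.0361  0.0539] z [0.0333 0.0365] slope deg 179.8 [ 564.5 -103.2]
```

View pics/w9.png

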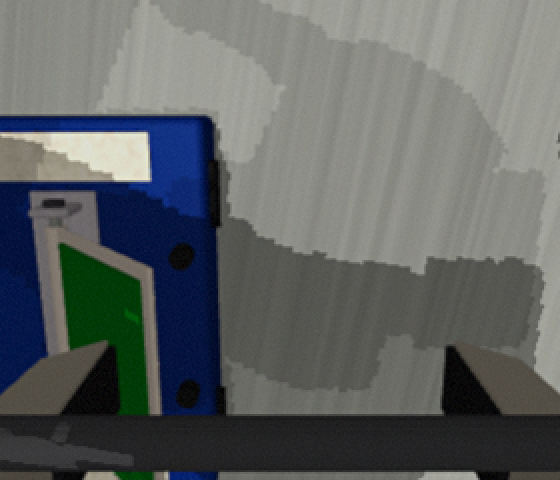

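Green face visible and turning over at about 52° from flat, exactly on plan. Continuing down.

>>> {"op": "send_rows", "data": {
  "targets": [
    {"translation": [0, 0.34, 0.28], "spin": 0, "jaw": 1},
    {"translation": [0, 0.65, 0.59], "spin": 0, "jaw": 1},
    {"translation": [0, 0.93, 0.92], "spin": 0, "jaw": 1},
    {"translation": [0, 1.18, 1.27], "spin": 0, "jaw": 1},
    {"translation": [0, 1.41, 1.65], "spin": 0, "jaw": 1}
  ]
}}

```text
time: 10.15
tool_pos: [0.6524, -0.1028, 0.068]
tool_rot: [3.141, -0.0, 1.747]
contact_force: [-0.0, -0.3, 0.2]
opening: 0.0915
grip_force: 0.2
```

>>> {"op": "send_rows", "data": {
  "targets": [
    {"translation": [0, 0.18, 0.39], "spin": 0, "jaw": 1},
    {"translation": [0, 0.33, 0.8], "spin": 0, "jaw": 1},
    {"translation": [0, 0.45, 1.23], "spin": 0, "jaw": 1},
    {"translation": [0, 0.52, 1.57], "spin": 0, "jaw": 1},
    {"translation": [0, 0.55, 1.83], "spin": 0, "jaw": 1}
  ]
}}

```text
time: 10.65
tool_pos: [0.6576, -0.1019, 0.0496]
tool_rot: [-3.141, -0.0, 1.747]
contact_force: [-0.5, 0.7, -0.8]
opening: 0.0917
grip_force: 0.1
```

```bash
python3 look.py w10
```

```text
tool [ 0.6576 -0.1019  0.0496] boxframe 0.0986 f [-0.54  0.73 -0.82] yaw [-3.141 -0.     1.747]
ext 3.6
green 5480 mean [ 0.6011 -0.0969  0.0493] bx [0.0159 0.0692] z [0.0477 0.051 ] slope deg -177.8 [ 600.2 -101.7]
ext 6.1
blue 3866 mean [ 0.5884 -0.0617  0.035 ] bx [0.009  0.0547] z [0.0317 0.0365] slope deg 178.9 [580.  -63.3]
```

>>> {"op": "send_rows", "data": {
  "targets": [
    {"translation": [0, 0, 0.07], "spin": 0, "jaw": 1},
    {"translation": [0, 0, 0.14], "spin": 0, "jaw": 1},
    {"translation": [0, 0, 0.2], "spin": 0, "jaw": 1},
    {"translation": [0, 0, 0.22], "spin": 0, "jaw": 1},
    {"translation": [0, 0, 0.22], "spin": 0, "jaw": 1}
  ]
}}

```text
time: 11.2
tool_pos: [0.6577, -0.1019, 0.0479]
tool_rot: [3.141, -0.0, 1.747]
contact_force: [-0.1, 0.5, 0.4]
opening: 0.0916
grip_force: 0.0
```

>>> {"op": "send_rows", "data": {
  "targets": [
    {"translation": [0, 0, 0.03], "spin": 0, "jaw": 1},
    {"translation": [0, 0, 0.06], "spin": 0, "jaw": 1},
    {"translation": [0, 0, 0.08], "spin": 0, "jaw": 1},
    {"translation": [0, 0, 0.08], "spin": 0, "jaw": 1},
    {"translation": [0, 0, 0.08], "spin": 0, "jaw": 1}
  ]
}}

```text
time: 11.7
tool_pos: [0.6577, -0.1019, 0.0476]
tool_rot: [3.141, 0.0, 1.747]
contact_force: [-0.7, 1.2, 5.2]
opening: 0.0919
grip_force: 2.5
```

The flag has reached its stop: 5 N at 47.6 mm, matching the 47.5 mm expected. I'll lift off and check.

>>> {"op": "send_rows", "data": {
  "targets": [
    {"translation": [0, 0, -1], "spin": 0, "jaw": 1},
    {"translation": [0, 0, -3], "spin": 0, "jaw": 1},
    {"translation": [0, 0, -6], "spin": 0, "jaw": 1},
    {"translation": [0, 0, -9], "spin": 0, "jaw": 1},
    {"translation": [0, 0, -12], "spin": 0, "jaw": 1}
  ]
}}

```text
time: 12.2
tool_pos: [0.6576, -0.1019, 0.1686]
tool_rot: [3.141, -0.0, 1.746]
contact_force: [0.7, 0.3, -0.8]
opening: 0.0917
grip_force: 0.0
```

>>> {"op": "send_rows", "data": {
  "targets": [
    {"translation": [0, -3, 0], "spin": 0, "jaw": 1},
    {"translation": [0, -6, 0], "spin": 0, "jaw": 1},
    {"translation": [0, -9, 0], "spin": 0, "jaw": 1},
    {"translation": [0, -12, 0], "spin": 0, "jaw": 1},
    {"translation": [0, -12, 0], "spin": 0, "jaw": 1}
  ]
}}

```text
time: 12.7
tool_pos: [0.5365, -0.1231, 0.1676]
tool_rot: [-3.14, -0.001, 1.745]
contact_force: [-0.1, -0.4, 0.8]
opening: 0.0922
grip_force: 0.0
```

```bash
python3 look.py w11; python3 - <<'E'
from h import *
im,d=read_camera('scene');t,_=read_camera('top')
cv2.imwrite('pics/s11.png',cv2.resize(np.hstack([im[115:215,250:420],t[150:250,250:420]])[...,::-1],None,fx=2.3,fy=2.3,interpolation=cv2.INTER_CUBIC))
E
```

```text
tool [ 0.5365 -0.1231  0.1676] boxframe -0.0243 f [-0.13 -0.37  0.81] yaw [-3.140e+00 -1.000e-03  1.745e+00]
ext 2.8
green 4037 mean [ 0.6027 -0.1131  0.0479] bx [0.0165 0.0687] z [0.0466 0.0492] slope deg -180.0 [ 603.1 -114.3]
ext 1.7
blue 6320 mean [ 0.553  -0.1133  0.0353] bx [-0.04    0.0508] z [0.034  0.0367] slope deg 180.0 [ 567.4 -119.7]
```

View pics/s11.png

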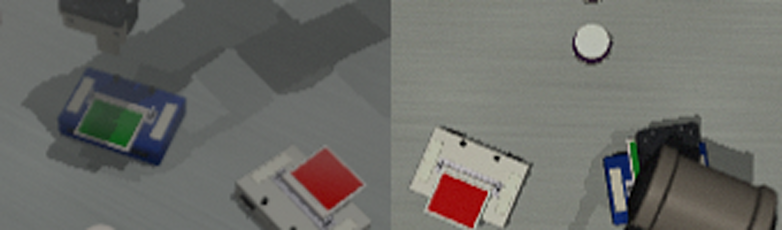

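The blue box's flag lies flat with green up: crop (110,122), slope 0.0°, face height 47.9 mm. The white box's red flag is unchanged at (325,180), and the robot is clear of everything.

```bash
python3 -c "
from cell import job
print(job.hand_in())"
```

```text
the job is handed in; nothing more can be done
None
```

The blue box's flag now lies fully flat on the far half of its lid, green face up, and the job is handed in at about 13 s; early in the turn the blue box was pushed forward about 3 mm, and I touched nothing else.

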